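# Spin the sample-tin carousel for its label scan and park it at the mark

### The arm

A 6-joint arm with a two-finger parallel gripper is mounted at the origin on the work surface. World frame = base frame: x ahead of the robot, y to its left, z up, the work surface at z = 0. Lengths are in m, angles in rad, forces in N, time in s.
With the tool pointing down it reaches from about 0.325 to 0.875 m from the base axis. Payload 4.4 kg.
Tool frame: the origin (TCP) lies midway between the tips of the shut fingers; the grasp point (between the pads) lies 19 mm behind it; z points along the fingers, y is the line along which they close (so a half turn about z gives the same grasp; the last joint's range is limited). The gripper opens to 85 mm and grips with 20 to 120 N. Pads are 22 mm wide; open, the fingers measure 114 mm over their backs; the gripper's body (76 mm by 85 mm) begins 54 mm behind the grasp point. The pads swing forward as they close: fully open they stand 13 mm farther back than shut.
Start: joints at [1.145, 0.207, 1.542, -0, 1.393, -0.15], TCP at [0.156, 0.553, 0.231] pointing down, gripper open.
Joint ranges: [-2.73, 2.73], [-0.86, 2.22], [0.23, 2.46], [-1.11, 4.25], [0.08, 2.63], [-2.82, 2.82]. Speed limits (rad/s): [2.79, 2.79, 3.14, 3.14, 3.14, 3.14].

### API

Orientations are given as a 3x3 rotation matrix whose columns are the frame's x, y, z axes.
In Python, from rig import monitor, eyes, ticket gives the robot as it stands. The module is installed in compiled form; this text tells all that it offers.
- The arm moves only by the shell command python3 -m jog 'ROWS' [FORCE]. ROWS is a JSON object of lists of equal length, an entry for each row: "translation": the shift along the world's x, y, z in m, a list of three; "roll": the turn about the world's z in degrees; "gripper": the opening, from 0 (shut) to 1 (fully open). A call has 1 to 20 rows; each row shifts and turns the commanded pose from where the row before left it; what a row does not reach is not made up. A row lasts 1/8 s, in which the tool goes at most 62.5 mm and 10.7 degrees, less where a joint would pass 70% of its speed; a pose out of reach is approached as far as the arm can. A call with a gripper value outside its range is refused whole. The fingers move at their own pace and stop on an object; FORCE is the grip in N (left out, the last holds). Time passes only in rows, so rows that do not move let the fingers close. It gives the time, the measured TCP pose, the force, the opening and the grip force at its end, in the units of the state.
- monitor.observe(): the state, without advancing time (a new reading comes with each control period).
- eyes.camera(name): name is "side" or "top" or "wrist"; returns a dict with "img" (400x640x3 uint8, red, green, blue), "mtx" (3x3 intrinsics, pixels), "D" ([k1, k2, p1, p2, k3] as OpenCV has them; the pictures are not rectified), "R" (3x3) and "t" (3): a world point X has camera coordinates R X + t. Camera axes: x right, y down, z forward; pixel columns grow to the right and rows downward; lengths in m; the calibration is good to about 2 mm. A picture is of the moment at which its call begins. There is no depth.
- ticket.job_done(): hands the job in; it is judged then, once.
The state is a dict: "t": time; "q": joint angles; "joint_vel": joint speeds; "tau": joint torques, N m; "tcp_pos": TCP position; "ee_rot": TCP orientation; "ft_force": force on the tool from outside, world axes, zero at the start; "torque": the same for the moment, N m; "gripper_width": finger opening in m; "grip_force": force on a finger pad.
Only numpy, scipy, OpenCV 4.12 (cv2) and the standard library are available. Lean on these libraries where they do the work, as an engineer would, in place of code of your own. Each camera call takes 0.05 s, during which the arm holds its last target. There are 200 camera calls.

### The job

Crank the sample carousel anticlockwise (seen from above) until the deck with the tins turns at about 18 turns per minute, and keep the deck between 15 and 21 for at least five seconds without a break so the label camera can read every lid. Then bring it to a standstill with its index tab directly under the pointer, let go of the crank and move clear. Never let the deck go faster than 27 turns per minute, do not touch the tins or the deck, and leave the loose things around it where they are.

Things in the scene. Friction and masses are not known exactly. Their poses are not given: they have to be found in the camera images.
- base: fixed white round foot of the carousel, 250 mm across; origin on the vertical turning axis at table height. Its +x axis points from the turning axis to the steel pointer post, 208 mm from the axis and 88 mm tall. A label camera 135 mm tall stands on it 210 mm from the axis, 2.3 rad anticlockwise from the pointer
- carousel (a joint): angle of the turning deck relative to the base, rad, anticlockwise from above, unlimited, not wrapped; the tab is under the pointer at every multiple of 2 pi. Inertia of deck and tins about 0.06 kg m2 (up to 40 per cent more or less), bearing drag 0.02 N m per rad/s plus about 0.012 N m dry friction
- crank (a joint): crank angle relative to the deck, rad, anticlockwise, unlimited; at 0 the arm points the same way as the tab. An oil-filled slip coupling alone drives the deck: 0.06 N m per rad/s of speed difference. So the deck lags by about 0.75 s, settles near 70 per cent of a steady crank speed, and runs on for a second or so when the crank is stopped
- knob (a point): grip point on the axis of the crank's upright black knob, 18 mm below its top. Knob: cylinder 30 mm across, spanning 165 to 213 mm above the table; spins freely on its pin, so fingers pointing down can hold it and carry it round without turning. It circles the turning axis at 65 mm radius at constant height. The flat crank arm beneath ends 162 mm above the table
- tab (a point): top edge of the index tab, an upturned steel tongue 30 mm wide that sticks out beyond the rim of the deck, 176 mm from the axis, about 65 mm above the table; turns with the deck
- mark (a point): fixed point just below the tip of the pointer's nose, where the top of the tab stands when it is directly under the pointer; 176 mm from the turning axis, 68 mm above the table
- spare_tin: loose lidded steel tin, 84 mm across, 48 mm tall, on the table; origin at the centre of its underside; leave it alone
- open_tin: loose empty steel tin without lid, 84 mm across, 45 mm tall; origin at the centre of its underside; leave it alone
- spare_lid: loose flat steel lid, 87 mm across, 9 mm thick; origin at the centre of its underside; leave it alone
- label_roll: loose roll of white labels, 70 mm across, 32 mm tall; origin at the centre of its underside; leave it alone
- deck (a point): the turning steel deck, 320 mm across, top 42 mm above the table, carrying six fixed lidded steel tins (84 mm across, tops 91 mm above the table) on a 107 mm radius, and the tab; this point: on the turning axis at the top of the disc; its +x axis points to the tab

How it is judged:
By the outcome, as a careful person would: the job done as asked, in the order asked, and still so for the second after the job is handed in, with the robot touching nothing.
It also fails if it takes over 61 s, if anything falls off the work surface, if the arm or the gripper's body presses on something with over 40 N, if the wrist force passes 120 N, or if a joint passes its speed limit or range.

## Working session

There is one attempt and no reset: what is moved stays moved. The work goes in short steps, Python scripts to look and compute and a shell command to move; the robot and the scene stay as the last step left them, time stands still between calls to the robot, and variables do not carry over. Pictures are saved under pics/ and viewed, at most 10 in all, crops included, and the job is handed in when it is done.

```bash
mkdir -p pics; cat > h.py <<'E'
import cv2,numpy as np,pickle
from rig import monitor,eyes,ticket
def snap(n,f):
    c=eyes.camera(n); cv2.imwrite('pics/%s.png'%f,c['img'][:,:,::-1]); pickle.dump(c,open('pics/%s.pkl'%f,'wb')); return c
def ray(c,uv):
    p=cv2.undistortPoints(np.array([[uv]],float),np.array(c['mtx']),np.array(c['D'],float))[0,0]
    R=np.array(c['R']);t=np.array(c['t']).ravel()
    d=R.T@np.array([p[0],p[1],1]);return -R.T@t,d/np.linalg.norm(d)
def onz(c,uv,z):
    o,d=ray(c,uv);return o+d*(z-o[2])/d[2]
def tri(c1,u1,c2,u2):
    o1,d1=ray(c1,u1);o2,d2=ray(c2,u2)
    s=np.linalg.lstsq(np.c_[d1,-d2],o2-o1,rcond=None)[0]
    a=o1+s[0]*d1;b=o2+s[1]*d2
    return (a+b)/2,np.linalg.norm(a-b)
def proj(c,X):
    R=np.array(c['R']);t=np.array(c['t'],float).ravel()
    return cv2.projectPoints(np.array([X],float),cv2.Rodrigues(R)[0],t,np.array(c['mtx']),np.array(c['D'],float))[0][0,0]
E
python3 - <<'E'
from h import *
a=snap('top','top0');b=snap('side','side0')
cv2.imwrite('pics/both0.png',np.vstack([cv2.resize(x['img'],(480,300))[:,:,::-1] for x in (a,b)]))
s=monitor.observe();print(s['t'],s['tcp_pos'],s['gripper_width'])
for c in(a,b):print(onz(c,(320,200),0),-np.array(c['R']).T@np.array(c['t']).ravel())
E
```

```text
0.1 [0.15574542 0.55280688 0.23021967] 0.08540857454817201
[0.54802518 0.00299517 0.        ] [0.35444289 0.02433226 1.0833702 ]
[0.57337789 0.09501891 0.        ] [ 0.16729087 -0.69744859  0.89869367]
```

View pics/top0.png

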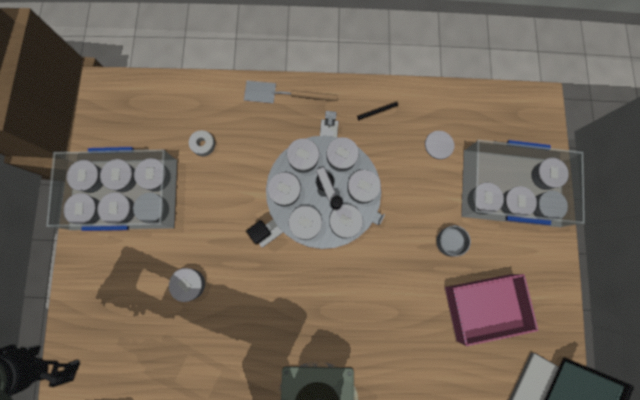

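View pics/side0.png

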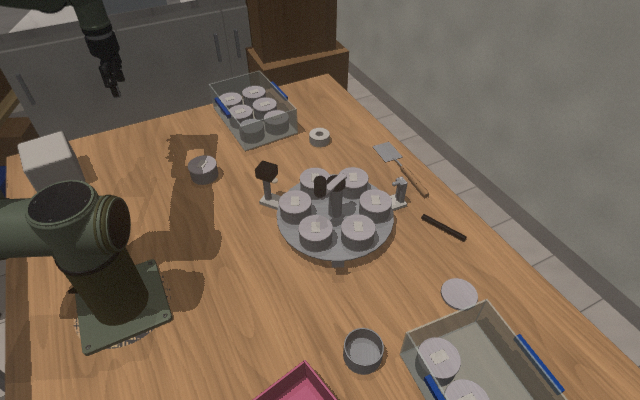

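The top view shows the deck at about (324,191), the pointer at (330,120), the label camera at (260,232), the tab near (378,218) and the knob near (336,202). The side view shows dark blobs at (320,185) and (336,183), so I'll zoom in on both.

```bash
python3 - <<'E'
from h import *
a=cv2.imread('pics/top0.png')[105:255,245:405];b=cv2.imread('pics/side0.png')[145:275,250:420]
A=cv2.resize(a,None,fx=2.4,fy=2.4,interpolation=3);B=cv2.resize(b,None,fx=2.3,fy=2.3,interpolation=3)
H=max(A.shape[0],B.shape[0]);o=np.zeros((H,A.shape[1]+B.shape[1],3),np.uint8)
o[:A.shape[0],:A.shape[1]]=A;o[:B.shape[0],A.shape[1]:]=B
cv2.imwrite('pics/z0.png',o);print(A.shape,B.shape)
E
```

```text
(360, 384, 3) (299, 391, 3)
```

View pics/z0.png

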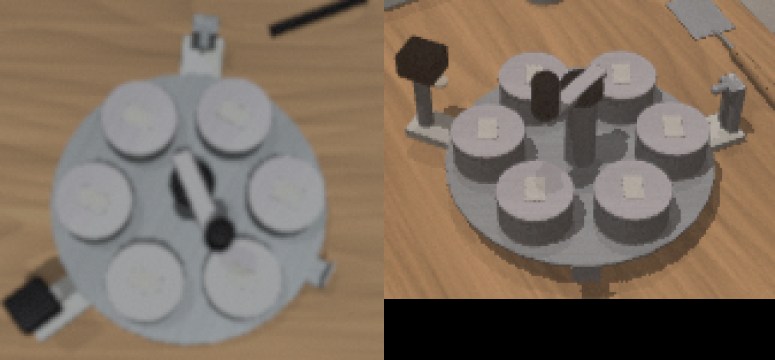

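The crops show the knob top at about top-view pixel (336.7,202) and side-view pixel (320,179). The tab is at about (378,218) in the top view, and all six lids are clear.

```bash
python3 - <<'E'
from h import *
L=lambda f:pickle.load(open('pics/%s.pkl'%f,'rb'))
a,b=L('top0'),L('side0')
def circ(P):
    P=np.array(P)[:,:2];s=np.linalg.lstsq(np.c_[2*P,np.ones(len(P))],(P**2).sum(1),rcond=None)[0]
    return s[:2],np.sqrt(s[2]+s[:2]@s[:2])
T=[(139,119),(234,116),(285,193),(243,278),(145,281),(93,201)]
S=[(535,78),(622,75),(672,125),(632,189),(535,191),(487,135)]
T=[(x/2.4+245,y/2.4+105) for x,y in T];S=[((x-384)/2.3+250,y/2.3+145) for x,y in S]
print('top lids',circ([onz(a,p,.091) for p in T]));print('side lids',circ([onz(b,p,.091) for p in S]))
X=onz(a,T[0],.091);
def ref(c,u,r):
    v=cv2.cvtColor(c['img'],cv2.COLOR_RGB2GRAY);m=np.zeros_like(v);cv2.rectangle(m,(u[0]-r,u[1]-r),(u[0]+r,u[1]+r),255,-1)
    ys,xs=np.nonzero((v<50)&(m>0));return xs.mean(),ys.mean(),xs.min(),xs.max(),ys.min(),ys.max(),len(xs)
k=ref(a,(337,203),8);print(k);k2=ref(b,(320,187),11);print(k2)
for u2 in [(320,179),(320,181)]:print('knob',tri(a,(336.7,202.1),b,u2))
print('knob onz.213',onz(a,k[:2],.21))
tabT=(322/2.4+245,272/2.4+105);tabS=((590-384)/2.3+250,268/2.3+145)
print('tab',tri(a,tabT,b,tabS),onz(a,tabT,.065))
pT=(205/2.4+245,40/2.4+105);print('pointer',onz(a,pT,.088),tri(a,pT,b,((722-384)/2.3+250,84/2.3+145)))
E
```

```text
top lids (array([ 0.56645742, -0.00510462]), np.float64(0.10563424921767856))
side lids (array([ 0.56599459, -0.00894125]), np.float64(0.10574881336631141))
(np.float64(335.9655172413793), np.float64(202.1293103448276), np.int64(331), np.int64(341), np.int64(196), np.int64(208), 116)
(np.float64(320.3692946058091), np.float64(185.95435684647302), np.int64(314), np.int64(331), np.int64(176), np.int64(197), 241)
knob (array([ 0.50717613, -0.03167572,  0.21423378]), np.float64(0.0025803086194996464))
knob (array([ 0.50769516, -0.03189519,  0.20797171]), np.float64(0.001399676448248787))
knob onz.213 [ 0.5065461  -0.02985588  0.21      ]
tab (array([ 0.4945418 , -0.15872946,  0.05075806]), np.float64(0.0035246122440237234)) [ 0.49093587 -0.15563924  0.065     ]
pointer [ 0.75088657 -0.01858686  0.088     ] (array([ 0.75177962, -0.01918669,  0.09133329]), np.float64(0.0043636450175735374))
```

```bash
python3 -m jog '{"translation":[[0.0,0.0,0.04],[0.0293,-0.0487,0.015],[0.0293,-0.0487,0.015],[0.0293,-0.0487,0.01],[0.0293,-0.0487,0.01],[0.0293,-0.0487,0.01],[0.0293,-0.0487,0.01],[0.0293,-0.0487,0],[0.0293,-0.0487,0],[0.0293,-0.0487,0],[0.0293,-0.0487,0],[0.0293,-0.0487,0],[0.0293,-0.0487,0],[0,0,0]],"roll":[0,0,0,0,0,0,0,0,0,0,0,0,0,0],"gripper":[1,1,1,1,1,1,1,1,1,1,1,1,1,1]}' 30; python3 - <<'E'
from h import *
s=monitor.observe();print(s['t'],s['q'],s['tcp_pos'],s['ee_rot'])
c=snap('wrist','w0');print(-np.array(c['R']).T@np.array(c['t']).ravel())
E
```

```text
t: 1.85
tcp_pos: [0.5084, -0.0342, 0.3399]
ee_rot: [[-0.961, 0.277, -0.002], [0.277, 0.961, -0.0], [0.002, -0.001, -1.0]]
ft_force: [-0.7, -0.0, -0.2]
gripper_width: 0.086
grip_force: 0.0
1.85 [-2.36683427e-01  2.58262463e-03  1.54360855e+00 -7.80806946e-04
  1.59752383e+00 -1.52729292e+00] [ 0.5084199  -0.03421472  0.33991927] [[-9.60995903e-01  2.76553483e-01 -2.24620952e-03]
 [ 2.76554735e-01  9.60998132e-01 -2.61116891e-04]
 [ 2.08639036e-03 -8.72132139e-04 -9.99997443e-01]]
[ 0.43220189 -0.01157022  0.48213308]
```

View pics/w0.png

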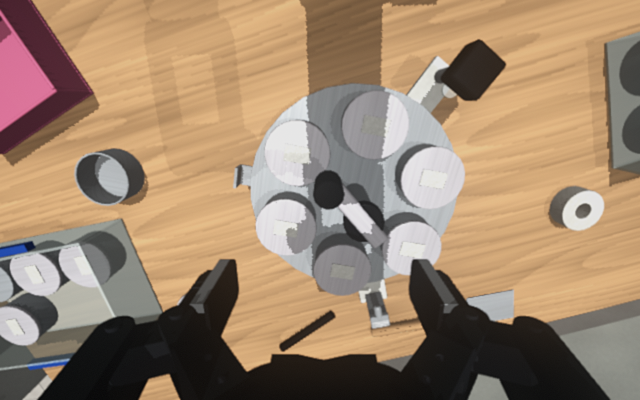

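The wrist view shows the knob top near (327,184), the tab near (240,174), the pointer nose at about (373,295) and six lids. I'll measure across this view and the top one.

```bash
python3 - <<'E'
from h import *
L=lambda f:pickle.load(open('pics/%s.pkl'%f,'rb'))
a,b,w=L('top0'),L('side0'),L('w0')
def circ(P):
    P=np.array(P)[:,:2];s=np.linalg.lstsq(np.c_[2*P,np.ones(len(P))],(P**2).sum(1),rcond=None)[0]
    return s[:2],np.sqrt(s[2]+s[:2]@s[:2])
W=[(296,152),(375,125),(432,177),(413,246),(342,262),(285,224)]
print('lids',circ([onz(w,p,.091) for p in W]))
v=cv2.cvtColor(w['img'],cv2.COLOR_RGB2GRAY);m=(v<45).astype(np.uint8);m[:160]=0;m[215:]=0;m[:,:305]=0;m[:,350:]=0
cn=max(cv2.findContours(m,0,1)[0],key=cv2.contourArea);print(cv2.boundingRect(cn),cv2.minEnclosingCircle(cn),cv2.contourArea(cn))
z=cv2.resize(w['img'][155:335,220:400,::-1],None,fx=3.2,fy=3.2,interpolation=3);cv2.imwrite('pics/wz.png',z)
for u in[(327,184),(328,187)]:print('knob',tri(a,(336.3,202.1),w,u),onz(w,u,.213))
E
```

```text
lids (array([ 0.56495883, -0.00179211]), np.float64(0.10401492913558938))
(314, 171, 29, 37) ((328.4481201171875, 189.1226348876953), 18.447856903076172) 811.5
knob (array([ 0.51774685, -0.03357248,  0.14612396]), np.float64(0.002146258423107912)) [ 0.50069983 -0.02833218  0.213     ]
knob (array([ 0.5105331 , -0.03092381,  0.18749321]), np.float64(0.002236851136944832)) [ 0.50372277 -0.02822489  0.213     ]
```

View pics/wz.png

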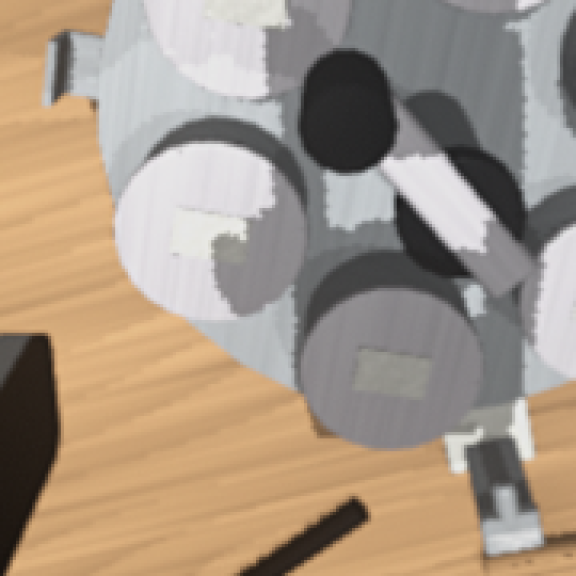

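Zoomed in, the knob's top face is the lower disc at about (328.4,193.4). The lower-left lids are at about (342,270) and (285.6,227), the tab's top edge near (237,177) and the pointer nose tip near (377,305).

```bash
python3 - <<'E'
from h import *
L=lambda f:pickle.load(open('pics/%s.pkl'%f,'rb'))
a,b,w=L('top0'),L('side0'),L('w0')
u=(328.4,193.4)
print('knob',tri(a,(336.3,202.1),w,u),tri(b,(320,179),w,u),onz(w,u,.213))
for n,c in(('a',a),('b',b)):
    g=cv2.medianBlur(cv2.cvtColor(c['img'],cv2.COLOR_RGB2GRAY),3)
# axis from wrist lids via Hough
g=cv2.GaussianBlur(cv2.cvtColor(w['img'],cv2.COLOR_RGB2GRAY),(3,3),0)
h=cv2.HoughCircles(g,cv2.HOUGH_GRADIENT,1,45,param1=90,param2=14,minRadius=27,maxRadius=36)
h=h[0];P=[]
for x,y,r in h:
    X=onz(w,(x,y),.091);d=np.hypot(X[0]-.566,X[1]+.006)
    if .085<d<.13: P.append(X[:2]);print((x,y,r),X[:2].round(4),round(d,4))
print('nadir',proj(w,[.4322,-.0116,0.05]))
# fixed-radius 107 centre
from scipy.optimize import least_squares as ls
P=np.array(P);f=ls(lambda c:np.hypot(*(P-c).T)-.107,[.566,-.006],loss='soft_l1',f_scale=.002);print('axis',f.x,f.fun)
t=(45/3.2+220,70/3.2+155);print('tab',onz(w,(48/3.2+220,70/3.2+155),.065),tri(w,(55/3.2+220,70/3.2+155),b,(339.6,261.5)))
for q in[(505,490),(515,540)]:print('ptr',onz(w,(q[0]/3.2+220,q[1]/3.2+155),.088))
ax=[onz(w,(q[0]/3.2+220,q[1]/3.2+155),.162)[:2] for q in[(395,115),(525,275)]];print('arm',ax)
E
```

```text
knob (array([ 0.50054125, -0.02791656,  0.24504739]), np.float64(0.0010105770851890584)) (array([ 0.50987692, -0.0295779 ,  0.21194114]), np.float64(0.00042529475207017545)) [ 0.50978892 -0.02955162  0.213     ]
(np.float32(375.5), np.float32(124.5), np.float32(33.2)) [0.4738 0.0444] 0.1051
(np.float32(434.5), np.float32(180.5), np.float32(33.8)) [0.5669 0.1044] 0.1104
(np.float32(285.5), np.float32(226.5), np.float32(28.8)) [ 0.5751 -0.1091] 0.1035
(np.float32(340.5), np.float32(265.5), np.float32(29.7)) [ 0.6567 -0.0507] 0.1011
(np.float32(413.5), np.float32(248.5), np.float32(27.5)) [0.6592 0.0583] 0.1132
(np.float32(294.5), np.float32(150.5), np.float32(34.3)) [ 0.4768 -0.0643] 0.1065
nadir [323.94849076 104.20727681]
axis [ 0.56693969 -0.00237518] [-2.76069325e-03 -1.94170034e-04  4.93593618e-05 -5.08311190e-03
  3.39592734e-03  2.33179415e-03]
tab [ 0.49187737 -0.16098982  0.065     ] (array([ 0.49451546, -0.16161689,  0.05487634]), np.float64(0.0006031983491591472))
ptr [ 0.74820154 -0.01425503  0.088     ]
ptr [ 0.77908885 -0.01601466  0.088     ]
arm [array([ 0.52635771, -0.01614788]), array([0.59855135, 0.01408605])]
```

```bash
python3 -m jog '{"translation":[[0.001,0.004,-0.04],[0,0,-0.05],[0,0,-0.042],[0,0,-0.028],[0,0,0],[0,0,0],[0,0,0],[0,0,0],[0,0,0],[0,0,0]],"roll":[0,0,0,0,0,0,0,0,0,0],"gripper":[1,1,1,1,0.6,0.3,0.3,0.3,0.3,0.3]}' 30; python3 - <<'E'
from h import *
c=snap('wrist','w1');b=snap('side','s1');a=snap('top','t1')
o=np.hstack([c['img'][100:400,150:530],cv2.resize(b['img'][145:275,250:420],(390,300))])[:,:,::-1];cv2.imwrite('pics/g1.png',o)
E
```

```text
t: 3.15
tcp_pos: [0.5099, -0.0275, 0.1834]
ee_rot: [[-0.962, 0.272, 0.004], [0.272, 0.962, -0.001], [-0.004, -0.0, -1.0]]
ft_force: [-1.4, -1.1, 6.7]
gripper_width: 0.0293
grip_force: 31.2
```

View pics/g1.png

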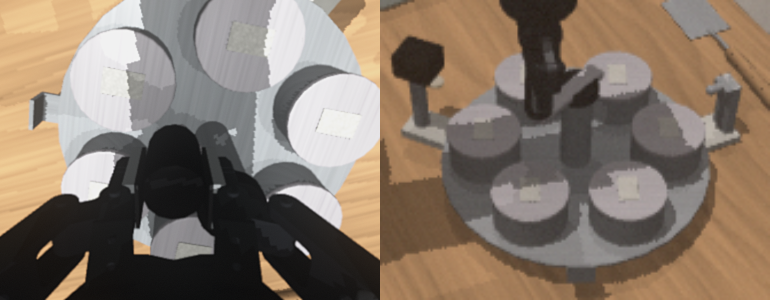

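The knob is held between the pads, with a width of 29 mm. Next is a slow quarter turn to check the circle's centre from the forces.

```bash
cat > rows.py <<'E'
import sys,numpy as np
# rows.py phi0 'steps' dx dy : tangential rows on a 65 mm circle in mm
p=float(sys.argv[1]);st=eval(sys.argv[2]);r=float(sys.argv[3]) if len(sys.argv)>3 else 65
ph=np.radians(p+np.r_[0,np.cumsum(st)])
P=np.round(np.c_[r*np.cos(ph),r*np.sin(ph)]/1000,4);D=np.diff(P,axis=0)
print(','.join('[%g,%g,0]'%tuple(np.round(d,4)) for d in D),'end',np.degrees(ph[-1]),P[-1]);print(len(D))
E
python3 rows.py 202 '[5]+[10]*8+[5]'
```

```text
[0.0024,-0.0052,0],[0.006,-0.0096,0],[0.0076,-0.0084,0],[0.0089,-0.007,0],[0.01,-0.0053,0],[0.0108,-0.0035,0],[0.0112,-0.0016,0],[0.0113,0.0004,0],[0.0111,0.0023,0],[0.0053,0.0019,0] end 292.0 [ 0.0243 -0.0603]
10
```

```bash
python3 -m jog '{"translation":[[0.0024,-0.0052,0],[0.006,-0.0096,0],[0.0076,-0.0084,0],[0.0089,-0.007,0],[0.01,-0.0053,0],[0.0108,-0.0035,0],[0.0112,-0.0016,0],[0.0113,0.0004,0],[0.0111,0.0023,0],[0.0053,0.0019,0]],"roll":[0,0,0,0,0,0,0,0,0,0],"gripper":[0.3,0.3,0.3,0.3,0.3,0.3,0.3,0.3,0.3,0.3]}'; python3 - <<'E'
from h import *
snap('wrist','w2');s=monitor.observe();print(s['t'],s['tcp_pos'],s['ft_force'])
E
python3 rows.py 292 '[8]+[14]*9+[14,14,14,4]'
```

```text
t: 4.55
tcp_pos: [0.5953, -0.0636, 0.1835]
ee_rot: [[-0.962, 0.272, 0.005], [0.272, 0.962, -0.001], [-0.005, 0.0, -1.0]]
ft_force: [0.8, -1.0, 5.9]
gripper_width: 0.0288
grip_force: 31.3
4.6 [ 0.59583369 -0.06329647  0.18346974] [ 0.95508272 -0.50481638  5.15814593]
[0.0082,0.004,0],[0.0127,0.0095,0],[0.0099,0.0124,0],[0.0067,0.0143,0],[0.003,0.0156,0],[-0.0008,0.0158,0],[-0.0046,0.0151,0],[-0.0082,0.0136,0],[-0.0112,0.0112,0],[-0.0136,0.0082,0],[-0.0151,0.0046,0],[-0.0158,0.0008,0],[-0.0156,-0.003,0],[-0.0042,-0.0015,0] end 472.00000000000006 [-0.0243  0.0603]
14
```

```bash
python3 -m jog '{"translation":[[0.0082,0.004,0],[0.0127,0.0095,0],[0.0099,0.0124,0],[0.0067,0.0143,0],[0.003,0.0156,0],[-0.0008,0.0158,0],[-0.0046,0.0151,0],[-0.0082,0.0136,0],[-0.0112,0.0112,0],[-0.0136,0.0082,0],[-0.0151,0.0046,0],[-0.0158,0.0008,0],[-0.0156,-0.003,0],[-0.0042,-0.0015,0]],"roll":[0,0,0,0,0,0,0,0,0,0,0,0,0,0],"gripper":[0.3,0.3,0.3,0.3,0.3,0.3,0.3,0.3,0.3,0.3,0.3,0.3,0.3,0.3]}'; python3 - <<'E'
from h import *
a=snap('top','t3');s=monitor.observe();print(s['t'],s['tcp_pos'],s['ft_force'],s['gripper_width'])
b=snap('side','s3');w=snap('wrist','w3')
o=np.hstack([cv2.resize(w['img'],(480,300)),cv2.resize(a['img'][105:255,245:405],(320,300))])[:,:,::-1];cv2.imwrite('pics/g3.png',o)
P=np.array([[.5099,-.0275],[.5958,-.0633],s['tcp_pos'][:2]]);A=np.linalg.solve(np.c_[2*P,np.ones(3)],(P**2).sum(1));print('centre',A[:2],np.sqrt(A[2]+A[:2]@A[:2]))
E
```

```text
t: 6.35
tcp_pos: [0.5455, 0.0567, 0.1835]
ee_rot: [[-0.962, 0.271, 0.004], [0.271, 0.962, -0.002], [-0.005, -0.001, -1.0]]
ft_force: [0.5, -1.8, 6.0]
gripper_width: 0.0292
grip_force: 31.3
6.4 [0.54523967 0.05659641 0.18340398] [-0.79569077 -1.4976293   7.04614807] 0.02893787547058952
centre [ 0.57034311 -0.00342632] 0.06506082545967376
```

View pics/g3.png

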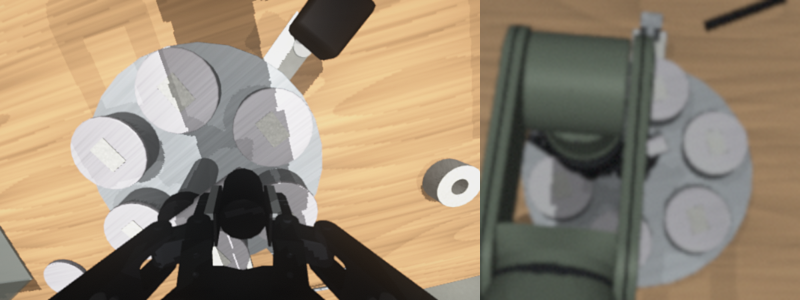

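The wrist view shows the grasp is good at the knob around (245,205). The top view is mostly hidden by the arm, but the pointer at (650,25) stays visible. I'll find the tab as grey against wood along its ring.

```bash
cat >> h.py <<'E'
C0=np.array([.568,-.0045])
def sat(c):return cv2.GaussianBlur(cv2.cvtColor(c['img'],cv2.COLOR_RGB2HSV)[:,:,1],(3,3),0)
def ring(c,z=.060,r=.172,C=C0):
    th=np.radians(np.arange(0,360,1.));X=np.c_[C[0]+r*np.cos(th),C[1]+r*np.sin(th),0*th+z]
    R=np.array(c['R']);t=np.array(c['t'],float).ravel()
    u=cv2.projectPoints(X,cv2.Rodrigues(R)[0],t,np.array(c['mtx']),np.array(c['D'],float))[0].reshape(1,-1,2).astype(np.float32)
    return cv2.remap(sat(c),u[...,0].copy(),u[...,1].copy(),1)[0]
def runs(m):
    m=m.astype(int);e=np.diff(np.r_[0,m,0]);return [(int(i),int(j)) for i,j in zip(np.nonzero(e==1)[0],np.nonzero(e==-1)[0]-1)if j-i>=2]
E
python3 - <<'E'
from h import *
for f in['top0','side0','w0','s1','w1','w2','t3','s3','w3']:
    c=pickle.load(open('pics/%s.pkl'%f,'rb'))
    s=ring(c);print(f,np.median(s),runs(s<60))
E
```

```text
top0 97.0 [(0, 5), (123, 138), (238, 248), (348, 359)]
side0 103.0 [(30, 49), (77, 96), (135, 151), (214, 267), (334, 351)]
w0 105.0 [(0, 3), (19, 35), (125, 138), (239, 248), (335, 339), (349, 359)]
s1 99.5 [(29, 49), (71, 76), (84, 96), (135, 151), (214, 267), (334, 351)]
w1 97.0 [(0, 5), (11, 42), (127, 139), (238, 248), (278, 359)]
w2 61.0 [(0, 16), (54, 70), (117, 212), (271, 280), (307, 314), (340, 359)]
t3 56.0 [(0, 106), (118, 179), (348, 359)]
s3 89.5 [(15, 24), (42, 63), (94, 107), (135, 151), (213, 264), (334, 351)]
w3 98.0 [(0, 8), (20, 48), (123, 135), (286, 310), (313, 325), (329, 359)]
```

```bash
cat > sim.py <<'E'
import numpy as np
def sim(th,w,steps,I=.06,b=.02,f=.012,k=.06,dt=.0125,lag=.05):
    # th,w deck (rad), steps: list of (deg,dur); returns history t,th,w
    v=np.concatenate([np.full(int(round(d/dt)),np.radians(s)/d) for s,d in steps]);c=0;H=[]
    for i,x in enumerate(v):
        c+=(x-c)*dt/lag if lag else x-c
        T=k*(c-w)-b*w
        if abs(w)<1e-9 and abs(T)<f: a=0
        else:
            s=np.sign(w) if abs(w)>1e-9 else np.sign(T); a=(T-f*s)/I
            if w*(w+a*dt)<0: w=0;a=0
        w+=a*dt;th+=w*dt;H.append(((i+1)*dt,th,w))
    return np.array(H)
R=lambda *d:[(x,.125) for x in d]
P=[(0,.05)]
C1=R(5,*[10]*8,5)+P;C2=R(8,*[14]*12,4)
E
python3 - <<'E'
from sim import *
for I in(.04,.06,.08):
    h=sim(np.radians(243.3),0,C1+C2+P*3,I=I)
    g=lambda t:np.degrees(np.interp(t,h[:,0],h[:,1]))
    print(I,[round(g(t),1) for t in(1.25,3.0+.05,3.05+.05,3.05+.1)],h[-1,2]*60/6.283)
E
python3 rows.py 112 '[14]+[20]*19'
```

```text
0.04 [np.float64(278.8), np.float64(387.4), np.float64(390.4), np.float64(393.1)] 7.765874973362163
0.06 [np.float64(271.8), np.float64(371.5), np.float64(374.6), np.float64(377.5)] 8.617728498883901
0.08 [np.float64(266.9), np.float64(358.0), np.float64(361.0), np.float64(363.9)] 8.733864420587446
[-0.0139,-0.0077,0],[-0.0157,-0.0163,0],[-0.0092,-0.0206,0],[-0.0015,-0.0225,0],[0.0062,-0.0217,0],[0.0132,-0.0183,0],[0.0188,-0.0126,0],[0.0219,-0.0054,0],[0.0224,0.0023,0],[0.0203,0.0099,0],[0.0157,0.0163,0],[0.0092,0.0206,0],[0.0015,0.0225,0],[-0.0062,0.0217,0],[-0.0132,0.0183,0],[-0.0188,0.0126,0],[-0.0219,0.0054,0],[-0.0224,-0.0023,0],[-0.0203,-0.0099,0],[-0.0157,-0.0163,0] end 506.0 [-0.0539  0.0363]
20
```

```bash
python3 -m jog '{"translation":[[-0.0139,-0.0077,0],[-0.0157,-0.0163,0],[-0.0092,-0.0206,0],[-0.0015,-0.0225,0],[0.0062,-0.0217,0],[0.0132,-0.0183,0],[0.0188,-0.0126,0],[0.0219,-0.0054,0],[0.0224,0.0023,0],[0.0203,0.0099,0],[0.0157,0.0163,0],[0.0092,0.0206,0],[0.0015,0.0225,0],[-0.0062,0.0217,0],[-0.0132,0.0183,0],[-0.0188,0.0126,0],[-0.0219,0.0054,0],[-0.0224,-0.0023,0],[-0.0203,-0.0099,0],[-0.0157,-0.0163,0]],"roll":[0,0,0,0,0,0,0,0,0,0,0,0,0,0,0,0,0,0,0,0],"gripper":[0.3,0.3,0.3,0.3,0.3,0.3,0.3,0.3,0.3,0.3,0.3,0.3,0.3,0.3,0.3,0.3,0.3,0.3,0.3,0.3]}'; python3 - <<'E'
from h import *
from sim import *
w=snap('wrist','w4');b=snap('side','s4');s=monitor.observe();p=s['tcp_pos'];d=np.array(p[:2])-[.5703,-.0034];print(s['t'],np.hypot(*d),np.degrees(np.arctan2(d[1],d[0])),s['ft_force'],s['gripper_width'])
for n,c in(('w',w),('s',b)):print(n,runs(ring(c)<60))
for I in(.045,.053,.06):
    h=sim(np.radians(243.3),0,C1+C2+P*3+R(14,*[20]*19)+P*2,I=I)
    g=lambda t:np.degrees(np.interp(t,h[:,0],h[:,1]));print(I,g(3.15),g(h[-1,0]-.1)%360,h[-1,2]*9.549)
E
python3 rows.py 146 '[20]*18'
```

```text
t: 9.0
tcp_pos: [0.5162, 0.033, 0.1834]
ee_rot: [[-0.963, 0.271, 0.006], [0.271, 0.963, -0.001], [-0.006, 0.001, -1.0]]
ft_force: [6.3, -3.3, 3.5]
gripper_width: 0.0288
grip_force: 31.2
9.1 0.06500191090747014 147.54067440111726 [ 0.08227473 -2.23147536  5.24357643] 0.028964370839007565
w [(0, 48), (125, 137), (252, 262), (284, 312), (318, 359)]
s [(43, 65), (96, 108), (135, 151), (211, 268), (334, 351)]
0.045 389.05863330816555 267.052246845857 16.225767808083486
0.053 382.75293256629305 256.5078731180562 16.427819152834203
0.06 377.4854769534104 247.53216247796126 16.51122934910425
[-0.0092,-0.0206,0],[-0.0015,-0.0225,0],[0.0062,-0.0217,0],[0.0132,-0.0183,0],[0.0188,-0.0126,0],[0.0219,-0.0054,0],[0.0224,0.0023,0],[0.0203,0.0099,0],[0.0157,0.0163,0],[0.0092,0.0206,0],[0.0015,0.0225,0],[-0.0062,0.0217,0],[-0.0132,0.0183,0],[-0.0188,0.0126,0],[-0.0219,0.0054,0],[-0.0224,-0.0023,0],[-0.0203,-0.0099,0],[-0.0157,-0.0163,0] end 506.0 [-0.0539  0.0363]
18
```

The tab is at 257°, and my model with I = 0.053 predicted 256.5°, so it fits. I'll continue at steady speed.

```bash
python3 -m jog '{"translation":[[-0.0092,-0.0206,0],[-0.0015,-0.0225,0],[0.0062,-0.0217,0],[0.0132,-0.0183,0],[0.0188,-0.0126,0],[0.0219,-0.0054,0],[0.0224,0.0023,0],[0.0203,0.0099,0],[0.0157,0.0163,0],[0.0092,0.0206,0],[0.0015,0.0225,0],[-0.0062,0.0217,0],[-0.0132,0.0183,0],[-0.0188,0.0126,0],[-0.0219,0.0054,0],[-0.0224,-0.0023,0],[-0.0203,-0.0099,0],[-0.0157,-0.0163,0]],"roll":[0,0,0,0,0,0,0,0,0,0,0,0,0,0,0,0,0,0],"gripper":[0.3,0.3,0.3,0.3,0.3,0.3,0.3,0.3,0.3,0.3,0.3,0.3,0.3,0.3,0.3,0.3,0.3,0.3]}'; python3 - <<'E'
from h import *
from sim import *
w=snap('wrist','w5');s=monitor.observe();p=s['tcp_pos'];d=np.array(p[:2])-[.5703,-.0034];print(s['t'],np.hypot(*d),np.degrees(np.arctan2(d[1],d[0])),s['ft_force'],s['gripper_width'])
print(runs(ring(w)<60))
for I in(.053,):
    h=sim(np.radians(243.3),0,C1+C2+P*3+R(14,*[20]*19)+P*2+R(*[20]*18)+P,I=I)
    g=lambda t:np.degrees(np.interp(t,h[:,0],h[:,1]));print(I,g(h[-1,0]-.05)%360,h[-1,2]*9.549,h[-20:,2].max()*9.549)
E
```

```text
t: 11.35
tcp_pos: [0.5163, 0.0331, 0.1834]
ee_rot: [[-0.963, 0.271, 0.006], [0.271, 0.963, -0.001], [-0.006, 0.001, -1.0]]
ft_force: [5.3, -2.9, 3.4]
gripper_width: 0.0291
grip_force: 31.2
11.4 0.06502573452439957 148.313077640802 [-0.76036417 -3.03807187  8.95171425] 0.029204692908594267
[(0, 54), (125, 137), (141, 150), (290, 314), (318, 359)]
0.053 145.62529735084934 17.749627439506625 18.461921065589774
```

```bash
python3 -m jog '{"translation":[[-0.0092,-0.0206,0],[-0.0015,-0.0225,0],[0.0062,-0.0217,0],[0.0132,-0.0183,0],[0.0188,-0.0126,0],[0.0219,-0.0054,0],[0.0224,0.0023,0],[0.0203,0.0099,0],[0.0157,0.0163,0],[0.0092,0.0206,0],[0.0015,0.0225,0],[-0.0062,0.0217,0],[-0.0132,0.0183,0],[-0.0188,0.0126,0],[-0.0219,0.0054,0],[-0.0224,-0.0023,0],[-0.0203,-0.0099,0],[-0.0157,-0.0163,0]],"roll":[0,0,0,0,0,0,0,0,0,0,0,0,0,0,0,0,0,0],"gripper":[0.3,0.3,0.3,0.3,0.3,0.3,0.3,0.3,0.3,0.3,0.3,0.3,0.3,0.3,0.3,0.3,0.3,0.3]}' | head -2
python3 -m jog '{"translation":[[-0.0092,-0.0206,0],[-0.0015,-0.0225,0],[0.0062,-0.0217,0],[0.0132,-0.0183,0],[0.0188,-0.0126,0],[0.0219,-0.0054,0],[0.0224,0.0023,0],[0.0203,0.0099,0],[0.0157,0.0163,0],[0.0092,0.0206,0],[0.0015,0.0225,0],[-0.0062,0.0217,0],[-0.0132,0.0183,0],[-0.0188,0.0126,0],[-0.0219,0.0054,0],[-0.0224,-0.0023,0],[-0.0203,-0.0099,0],[-0.0157,-0.0163,0]],"roll":[0,0,0,0,0,0,0,0,0,0,0,0,0,0,0,0,0,0],"gripper":[0.3,0.3,0.3,0.3,0.3,0.3,0.3,0.3,0.3,0.3,0.3,0.3,0.3,0.3,0.3,0.3,0.3,0.3]}' | head -2
python3 - <<'E'
from h import *
from sim import *
w=snap('wrist','w6');s=monitor.observe();p=s['tcp_pos'];d=np.array(p[:2])-[.5703,-.0034];print(s['t'],np.hypot(*d),np.degrees(np.arctan2(d[1],d[0])),s['ft_force'],s['gripper_width'])
print(runs(ring(w)<60))
for I in(.053,):
    h=sim(np.radians(243.3),0,C1+C2+P*3+R(14,*[20]*19)+P*2+R(*[20]*18)+P+R(*[20]*36)+P,I=I)
    g=lambda t:np.degrees(np.interp(t,h[:,0],h[:,1]));print(I,g(h[-1,0]-.05)%360,h[-1,2]*9.549)
E
```

```text
t: 13.65
tcp_pos: [0.5163, 0.033, 0.1834]
t: 15.9
tcp_pos: [0.5163, 0.0331, 0.1834]
15.95 0.06502768387060279 148.30996413617154 [-0.23312871 -3.71451726  8.21035219] 0.02898936601666457
[(0, 52), (125, 137), (264, 267), (282, 298), (301, 359)]
0.053 286.1177808565467 17.84541193312529
```

```bash
python3 - <<'E'
from sim import *
base=C1+C2+P*3+R(14,*[20]*19)+P*2+R(*[20]*18)+P+R(*[20]*36)+P
for n in range(0,8):
    ramp=[20]*n+[18,16,14,12,10,8,6,4,2]
    h=sim(np.radians(243.3),0,base+R(*ramp)+R(*[0]*24),I=.053)
    i=np.nonzero(h[:,2]>0)[0][-1]
    print(n,np.degrees(h[-1,1])%360,h[-1,2],h[i,0]-sum(d for _,d in base+R(*ramp)))
E
python3 rows.py 146 '[18,16,14,12,10,8,6,4,2]'
```

```text
0 49.39111517454421 0.0 1.2750000000000004
1 63.28961437049952 0.0 1.2750000000000004
2 77.19320186014852 0.0 1.2874999999999996
3 91.10067019942062 0.0 1.2874999999999996
4 105.0113013426037 0.0 1.2874999999999996
5 118.92454673513066 0.0 1.2874999999999996
6 132.8399529633582 0.0 1.2874999999999996
7 146.7571452534146 0.0 1.2874999999999996
[-0.0086,-0.0184,0],[-0.0025,-0.0179,0],[0.0019,-0.0157,0],[0.0047,-0.0128,0],[0.0058,-0.0097,0],[0.0058,-0.007,0],[0.005,-0.0046,0],[0.0036,-0.0028,0],[0.0019,-0.0013,0] end 236.00000000000003 [-0.0363 -0.0539]
9
```

```bash
python3 rows.py 146 '[20]*3+[18,16,14,12,10,8,6,4,2]'
```

```text
[-0.0092,-0.0206,0],[-0.0015,-0.0225,0],[0.0062,-0.0217,0],[0.0116,-0.0167,0],[0.0143,-0.0111,0],[0.0146,-0.0062,0],[0.0134,-0.0023,0],[0.0113,0.0002,0],[0.0089,0.0015,0],[0.0065,0.002,0],[0.0042,0.0017,0],[0.0021,0.001,0] end 296.0 [ 0.0285 -0.0584]
12
```

```bash
python3 -m jog '{"translation":[[-0.0092,-0.0206,0],[-0.0015,-0.0225,0],[0.0062,-0.0217,0],[0.0132,-0.0183,0],[0.0188,-0.0126,0],[0.0219,-0.0054,0],[0.0224,0.0023,0],[0.0203,0.0099,0],[0.0157,0.0163,0],[0.0092,0.0206,0],[0.0015,0.0225,0],[-0.0062,0.0217,0],[-0.0132,0.0183,0],[-0.0188,0.0126,0],[-0.0219,0.0054,0],[-0.0224,-0.0023,0],[-0.0203,-0.0099,0],[-0.0157,-0.0163,0]],"roll":[0,0,0,0,0,0,0,0,0,0,0,0,0,0,0,0,0,0],"gripper":[0.3,0.3,0.3,0.3,0.3,0.3,0.3,0.3,0.3,0.3,0.3,0.3,0.3,0.3,0.3,0.3,0.3,0.3]}' | head -2
python3 -m jog '{"translation":[[-0.0092,-0.0206,0],[-0.0015,-0.0225,0],[0.0062,-0.0217,0],[0.0116,-0.0167,0],[0.0143,-0.0111,0],[0.0146,-0.0062,0],[0.0134,-0.0023,0],[0.0113,0.0002,0],[0.0089,0.0015,0],[0.0065,0.002,0],[0.0042,0.0017,0],[0.0021,0.001,0],[0,0,0],[0,0,0],[0,0,0],[0,0,0],[0,0,0],[0,0,0],[0,0,0],[0,0,0]],"roll":[0,0,0,0,0,0,0,0,0,0,0,0,0,0,0,0,0,0,0,0],"gripper":[0.3,0.3,0.3,0.3,0.3,0.3,0.3,0.3,0.3,0.3,0.3,0.3,0.3,0.3,0.3,0.3,0.3,0.3,0.3,0.3]}'
python3 - <<'E'
from h import *
s=monitor.observe();p=s['tcp_pos'];d=np.array(p[:2])-[.5703,-.0034];print(s['t'],np.hypot(*d),np.degrees(np.arctan2(d[1],d[0])),s['ft_force'])
for n in('top','wrist','side'):
    c=snap(n,n+'7');print(n,runs(ring(c)<60))
L=lambda f:cv2.imread('pics/%s.png'%f)
o=np.hstack([cv2.resize(L('top7')[85:255,255:425],(400,400)),cv2.resize(L('side7')[135:275,280:420],(400,400))]);cv2.imwrite('pics/g7.png',o)
E
```

```text
t: 18.2
tcp_pos: [0.5163, 0.0331, 0.1834]
t: 20.7
tcp_pos: [0.5987, -0.062, 0.1835]
ee_rot: [[-0.962, 0.272, 0.004], [0.272, 0.962, -0.002], [-0.005, -0.0, -1.0]]
ft_force: [0.7, -1.4, 6.6]
gripper_width: 0.0292
grip_force: 31.4
20.7 0.06510731913246302 -64.127410559256 [ 0.68705773 -1.3636083   6.55470307]
top [(0, 5), (123, 138), (156, 301), (307, 359)]
wrist [(3, 22), (60, 76), (116, 213), (309, 315), (331, 335), (337, 359)]
side [(15, 23), (26, 35), (58, 80), (135, 151), (213, 264), (332, 351)]
```

View pics/g7.png

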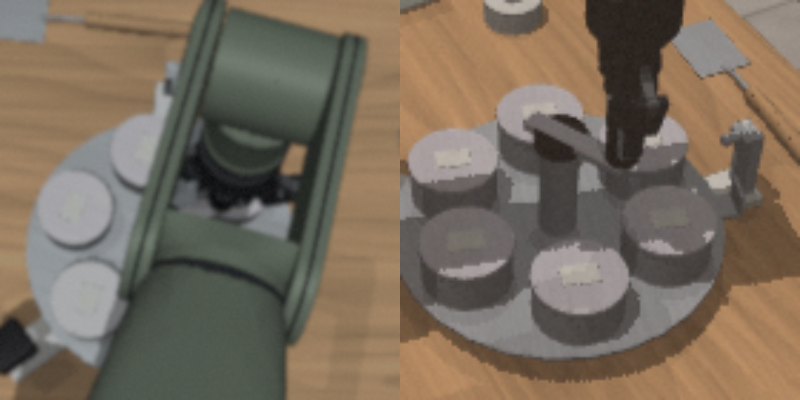

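The tab isn't obvious here because the arm hides the top view. I'll get the deck angle modulo 60° from the lids, with side-view lid centres at crop (452,160), (467,240), (580,277) and (669,218).

```bash
python3 - <<'E'
from h import *
L=lambda f:pickle.load(open('pics/%s.pkl'%f,'rb'))
def ph(c,U,C=None):
    X=np.array([onz(c,u,.091)[:2] for u in U]);C=C0 if C is None else C
    return np.degrees(np.arctan2(*(X-C).T[::-1]))%60
S=[((x-384)/2.3+250,y/2.3+145) for x,y in[(535,78),(622,75),(672,125),(632,189),(535,191),(487,135)]]
b0,b7,w7,w0,t0=L('side0'),L('side7'),L('wrist7'),L('w0'),L('top0')
Cs=np.array([.566,-.0075])
print('init',ph(b0,S,Cs))
print('now',ph(b7,[((x-400)*.35+280,y*.35+135) for x,y in[(452,160),(467,240),(580,277),(669,218),(539,108)]],Cs))
for a in(-25,-20,-10,-3.5):
    X=[C0[0]+.174*np.cos(np.radians(a)),C0[1]+.174*np.sin(np.radians(a)),.062]
    u=proj(b7,X);print(a,'side crop',(u-[280,135])/.35+[400,0],'wrist',proj(w7,X))
z=w7['img'][:,:,::-1];cv2.imwrite('pics/w7z.png',z)
E
```

```text
init [33.75975717 32.73845151 36.31483723 33.46845853 34.24594641 37.71204206]
now [11.43483676 10.44038239 11.59259494 12.44044801 10.7218009 ]
-25 side crop [740.6358016  202.52858072] wrist [341.27314935 308.91881855]
-20 side crop [737.26019981 191.14065818] wrist [355.48392502 310.29779746]
-10 side crop [726.74138345 169.42406302] wrist [384.12663974 309.90796032]
-3.5 side crop [717.42494082 156.26911143] wrist [402.73410439 307.40716255]
```

View pics/w7z.png

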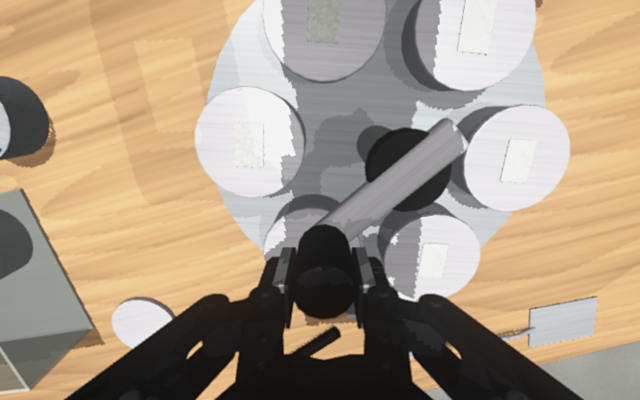

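The lids give a tab angle of 340°, and the model gave 341.5°. The pointer is at about -3.7°. Next I'll work out a gentle nudge.

```bash
python3 - <<'E'
from sim import *
for s in([4,8,8,8,4],[4,8,8,8,8,4],[4,8,8,8,8,8,4],[5,9,9,9,5],[5,9,9,9,9,5],[6,10,10,10,10,6]):
    print(s,sum(s),[np.round(np.degrees(sim(0,0,R(*s)+R(*[0]*12),I=I,f=f)[-1,1]),1) for I in(.05,.056) for f in(.010,.012,.014)])
E
python3 rows.py 296 '[4,8,8,8,8,4]';python3 rows.py 296 '[5,9,9,9,9,5]'
```

```text
[4, 8, 8, 8, 4] 32 [np.float64(13.4), np.float64(12.2), np.float64(11.1), np.float64(13.0), np.float64(11.7), np.float64(10.6)]
[4, 8, 8, 8, 8, 4] 40 [np.float64(18.1), np.float64(16.6), np.float64(15.2), np.float64(17.5), np.float64(16.0), np.float64(14.7)]
[4, 8, 8, 8, 8, 8, 4] 48 [np.float64(22.8), np.float64(21.1), np.float64(19.5), np.float64(22.2), np.float64(20.4), np.float64(18.9)]
[5, 9, 9, 9, 5] 37 [np.float64(16.6), np.float64(15.2), np.float64(14.0), np.float64(16.1), np.float64(14.7), np.float64(13.5)]
[5, 9, 9, 9, 9, 5] 46 [np.float64(22.0), np.float64(20.4), np.float64(18.9), np.float64(21.3), np.float64(19.7), np.float64(18.3)]
[6, 10, 10, 10, 10, 6] 52 [np.float64(25.9), np.float64(24.2), np.float64(22.7), np.float64(25.3), np.float64(23.5), np.float64(22.0)]
[0.004,0.0021,0],[0.0075,0.0051,0],[0.0068,0.006,0],[0.0058,0.007,0],[0.0048,0.0077,0],[0.002,0.0041,0] end 336.0 [ 0.0594 -0.0264]
6
[0.005,0.0027,0],[0.0083,0.0059,0],[0.0073,0.0072,0],[0.006,0.0082,0],[0.0047,0.009,0],[0.002,0.0053,0] end 342.0 [ 0.0618 -0.0201]
6
```

```bash
python3 -m jog '{"translation":[[0.004,0.0021,0],[0.0075,0.0051,0],[0.0068,0.006,0],[0.0058,0.007,0],[0.0048,0.0077,0],[0.002,0.0041,0],[0,0,0],[0,0,0],[0,0,0],[0,0,0],[0,0,0],[0,0,0],[0,0,0],[0,0,0],[0,0,0],[0,0,0]],"roll":[0,0,0,0,0,0,0,0,0,0,0,0,0,0,0,0],"gripper":[0.3,0.3,0.3,0.3,0.3,0.3,0.3,0.3,0.3,0.3,0.3,0.3,0.3,0.3,0.3,0.3]}'|head -2
python3 -m jog '{"translation":[[0,0,0],[0,0,0],[0,0,0],[0,0,0],[0,0,0.03],[0,0,0.05],[-0.03,0.0,0.05],[-0.06,0,0.02],[-0.06,0,0],[-0.06,0,0],[0,0,0],[0,0,0]],"roll":[0,0,0,0,0,0,0,0,0,0,0,0],"gripper":[0.6,1,1,1,1,1,1,1,1,1,1,1]}'
python3 - <<'E'
from h import *
for n in('top','wrist','side'):
    c=snap(n,n+'8');print(n,runs(ring(c)<60))
L=lambda f:cv2.imread('pics/%s.png'%f)
w=pickle.load(open('pics/wrist8.pkl','rb'));u=proj(w,[.748,-.015,.07]).astype(int);print(u)
x0=max(0,min(440,u[0]-100));y0=max(0,min(200,u[1]-100));print(x0,y0)
o=np.hstack([cv2.resize(L('wrist8')[y0:y0+200,x0:x0+200],(480,480)),cv2.resize(L('side8')[160:240,360:410],(300,480))]);cv2.imwrite('pics/g8.png',o)
E
```

```text
t: 22.85
tcp_pos: [0.6298, -0.0297, 0.1835]
t: 24.35
tcp_pos: [0.4197, -0.0292, 0.3317]
ee_rot: [[-0.962, 0.272, 0.002], [0.272, 0.962, -0.0], [-0.002, 0.0, -1.0]]
ft_force: [0.6, -0.6, -0.0]
gripper_width: 0.0854
grip_force: 0.0
top [(0, 4), (123, 138), (157, 169), (197, 273), (348, 359)]
wrist [(0, 4), (16, 48), (127, 141), (325, 359)]
side [(0, 3), (40, 46), (74, 94), (135, 151), (215, 267), (334, 351), (353, 359)]
[383 345]
283 200
```

View pics/g8.png

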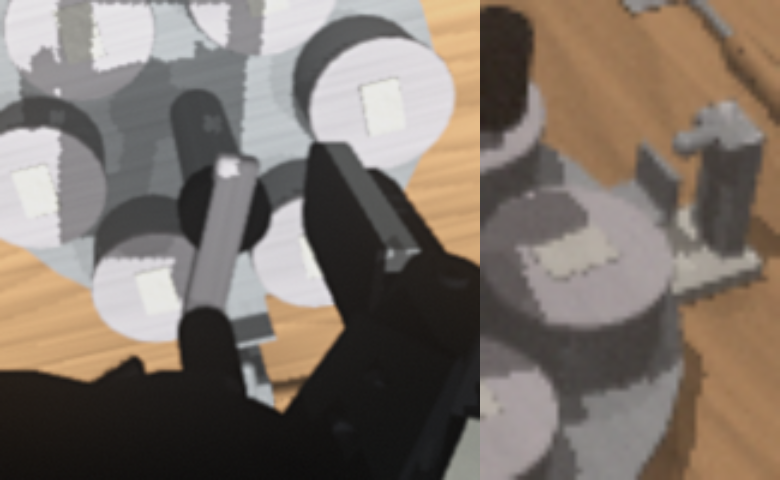

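The side view shows the tab plate with its top-edge middle at about (390,187) and the nose tip at about (394,184.5), so they are close. I'll compare them numerically.

```bash
python3 - <<'E'
from h import *
L=lambda f:pickle.load(open('pics/%s.pkl'%f,'rb'))
t,w,b=L('top8'),L('wrist8'),L('side8')
A=np.array([.567,-.006])
def ang(X,C=A):return np.degrees(np.arctan2(X[1]-C[1],X[0]-C[0])),np.hypot(*(X[:2]-C))
for n,u,z in(('tab',(390,187.2),.066),('tabL',(386.7,184.2),.066),('tabR',(393.3,190),.066),('nose',(393.8,184.5),.075)):
    X=onz(b,u,z);print(n,X,ang(X,np.array([.566,-.0075])))
T=cv2.imread('pics/top8.png');cv2.imwrite('pics/g9.png',np.hstack([cv2.resize(T[100:150,300:360],(480,400),interpolation=3),cv2.resize(cv2.imread('pics/wrist8.png')[310:370,360:410],(333,400),interpolation=3)])[:,:800])
E
```

```text
tab [ 0.74187069 -0.00850449  0.066     ] (np.float64(-0.32724317538515835), np.float64(0.17587355803092047))
tabL [0.74047151 0.006111   0.066     ] (np.float64(4.460765266708195), np.float64(0.17500161566960842))
tabR [ 0.74370503 -0.02223943  0.066     ] (np.float64(-4.741445647027734), np.float64(0.1783152522859849))
nose [ 0.75127252 -0.01165583  0.075     ] (np.float64(-1.2849794433602324), np.float64(0.18531912550956825))
```

View pics/g9.png

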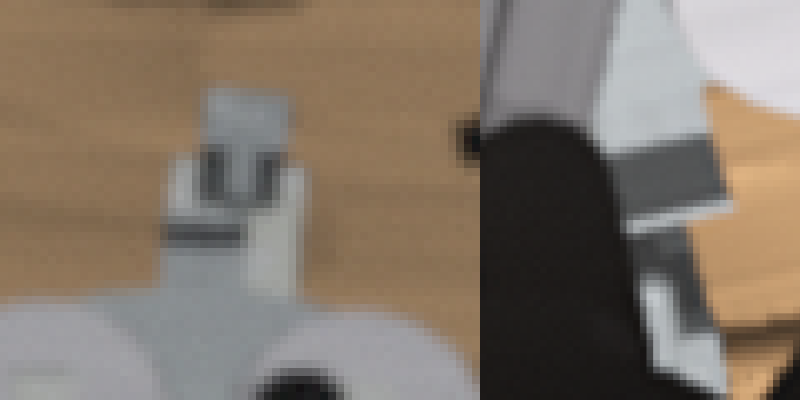

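The top view shows the tab spanning crop x 162–248 (centre 205,232) and the nose tip at about (238,203), so the tab is slightly past the pointer anticlockwise. I'll put a number on that from both views.

```bash
python3 - <<'E'
from h import *
L=lambda f:pickle.load(open('pics/%s.pkl'%f,'rb'))
t,w,b=L('top8'),L('wrist8'),L('side8')
def ang(X,C):return np.degrees(np.arctan2(X[1]-C[1],X[0]-C[0])).round(2),np.hypot(*(X[:2]-C)).round(4)
for nm,c,l,r,n,C in(('top',t,(320.3,129),(331,129),(329.7,125.4),[.5665,-.0051]),('wrist',w,(382.3,344.2),(398.3,341),(386.5,352.3),[.567,-.0035])):
    C=np.array(C);a,e=onz(c,l,.065),onz(c,r,.065);print(nm,'tab ends',a[:2],e[:2],np.linalg.norm(a-e),ang((a+e)/2,C))
    for z in(.072,.078):print('  nose',z,onz(c,n,z)[:2],ang(onz(c,n,z),C))
print('post top top-view',onz(t,(300+247/8,100+110/8),.088)[:2],ang(onz(t,(300+247/8,100+110/8),.088),np.array([.5665,-.0051])))
print('post tri',tri(t,(300+247/8,113.7),b,(360+(730-480)/6,160+118/6)),'nose tri',tri(t,(329.7,125.4),b,(393.8,184.5)),'tab tri',tri(t,(325.7,129),b,(390,187.2)),'tri ws',tri(w,(390.2,342.6),b,(390,187.2)),tri(w,(386.5,352.3),b,(393.8,184.5)))
E
```

```text
top tab ends [0.73747401 0.00824077] [ 0.73845882 -0.02161119] 0.029868203451611446 (np.float64(-0.53), np.float64(0.1715))
  nose 0.072 [ 0.74622858 -0.01749064] (np.float64(-3.94), np.float64(0.1802))
  nose 0.078 [ 0.7439043  -0.01724253] (np.float64(-3.92), np.float64(0.1778))
wrist tab ends [ 0.74894627 -0.01660521] [0.74977923 0.01125408] 0.027871737133638583 (np.float64(0.26), np.float64(0.1824))
  nose 0.072 [ 0.76128312 -0.01315977] (np.float64(-2.85), np.float64(0.1945))
  nose 0.078 [ 0.75503783 -0.01306883] (np.float64(-2.91), np.float64(0.1883))
post top top-view [ 0.77396085 -0.01941892] (np.float64(-3.95), np.float64(0.208))
post tri (array([ 0.77156026, -0.01889182,  0.09127892]), np.float64(0.002264284485866273)) nose tri (array([ 0.74407083, -0.01767351,  0.08229004]), np.float64(0.0036034256786683276)) tab tri (array([ 0.74018132, -0.00754165,  0.06493893]), np.float64(0.004329108431841846)) tri ws (array([ 0.74737735, -0.00356033,  0.06292512]), np.float64(0.005856632042212447)) (array([ 0.75058009, -0.01358052,  0.07944896]), np.float64(0.004235452254934677))
```

Both views put the tab about 3.3° past the mark. I'll re-grasp and nudge back a little.

```bash
python3 - <<'E'
from sim import *
for s in([4,4],[5,5],[4,6,4],[6,6],[4,4,4],[5,6,5],[4,4,4,4],[5,5,5]):
    print(s,[np.round(np.degrees(sim(0,0,R(*s)+R(*[0]*12),I=.053,f=f,lag=l)[-1,1]),1) for f in(.008,.010,.012) for l in (.05,.03)])
print('16 nudge',[np.round(np.degrees(sim(0,0,R(4,8,8,8,8,4)+R(*[0]*12),I=.053,f=f)[-1,1]),1) for f in(.006,.008,.010,.012)])
E
python3 rows.py 336 '[-5,-5]';python3 rows.py 336 '[-4,-6,-4]'
python3 -m jog '{"translation":[[0.06,0,0],[0.06,0,0],[0.06,0,0],[0.03,0,-0.02],[0,0,-0.05],[0,0,-0.05],[0,0,-0.03],[0,0,0],[0,0,0],[0,0,0],[0,0,0],[0,0,0]],"roll":[0,0,0,0,0,0,0,0,0,0,0,0],"gripper":[1,1,1,1,1,1,1,0.6,0.3,0.3,0.3,0.3]}' 30
```

```text
[4, 4] [np.float64(1.8), np.float64(1.9), np.float64(1.4), np.float64(1.5), np.float64(1.1), np.float64(1.2)]
[5, 5] [np.float64(2.7), np.float64(2.8), np.float64(2.2), np.float64(2.3), np.float64(1.9), np.float64(2.0)]
[4, 6, 4] [np.float64(4.5), np.float64(4.6), np.float64(3.8), np.float64(3.9), np.float64(3.2), np.float64(3.3)]
[6, 6] [np.float64(3.7), np.float64(3.8), np.float64(3.1), np.float64(3.3), np.float64(2.7), np.float64(2.8)]
[4, 4, 4] [np.float64(3.4), np.float64(3.5), np.float64(2.8), np.float64(2.9), np.float64(2.3), np.float64(2.4)]
[5, 6, 5] [np.float64(5.5), np.float64(5.6), np.float64(4.8), np.float64(4.9), np.float64(4.1), np.float64(4.3)]
[4, 4, 4, 4] [np.float64(5.2), np.float64(5.3), np.float64(4.4), np.float64(4.5), np.float64(3.7), np.float64(3.8)]
[5, 5, 5] [np.float64(5.0), np.float64(5.1), np.float64(4.3), np.float64(4.4), np.float64(3.6), np.float64(3.8)]
16 nudge [np.float64(21.3), np.float64(19.4), np.float64(17.8), np.float64(16.3)]
[-0.0025,-0.0051,0],[-0.003,-0.0048,0] end 326.0 [ 0.0539 -0.0363]
2
[-0.002,-0.0041,0],[-0.0035,-0.0058,0],[-0.0027,-0.0037,0] end 322.0 [ 0.0512 -0.04  ]
3
t: 26.0
tcp_pos: [0.6308, -0.0295, 0.1836]
ee_rot: [[-0.962, 0.271, 0.005], [0.271, 0.962, -0.001], [-0.005, 0.0, -1.0]]
ft_force: [1.1, -0.7, 6.3]
gripper_width: 0.0289
grip_force: 31.2
```

```bash
python3 -m jog '{"translation":[[-0.002,-0.0041,0],[-0.003,-0.0048,0],[-0.0026,-0.0037,0],[0,0,0],[0,0,0],[0,0,0],[0,0,0],[0,0,0],[0,0,0],[0,0,0]],"roll":[0,0,0,0,0,0,0,0,0,0],"gripper":[0.3,0.3,0.3,0.3,0.3,0.3,0.3,0.3,0.3,0.3]}'|head -2
python3 -m jog '{"translation":[[0,0,0],[0,0,0],[0,0,0],[0,0,0],[0,0,0.03],[0,0,0.05],[-0.04,0.0,0.05],[-0.06,0,0.02],[-0.06,0,0],[-0.06,0.02,0],[-0.03,0.03,0],[0,0,0]],"roll":[0,0,0,0,0,0,0,0,0,0,0,0],"gripper":[0.6,1,1,1,1,1,1,1,1,1,1,1]}'|head -2
python3 - <<'E'
from h import *
for n in('top','side','wrist'):
    c=snap(n,n+'9')
T=cv2.imread('pics/top9.png');S=cv2.imread('pics/side9.png')
cv2.imwrite('pics/g10.png',np.hstack([cv2.resize(T[100:150,300:350],(400,400),interpolation=3),cv2.resize(S[165:215,370:420],(400,400),interpolation=3)]))
E
```

```text
t: 27.25
tcp_pos: [0.6233, -0.0425, 0.1836]
t: 28.75
tcp_pos: [0.3723, 0.0093, 0.33]
```

View pics/g10.png

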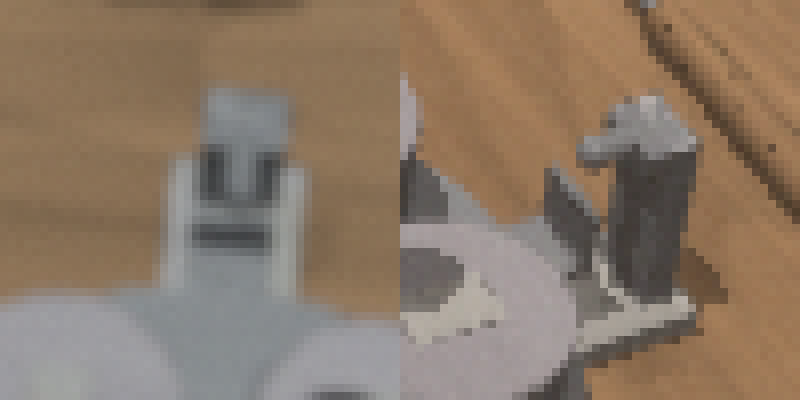

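The top view now shows the tab at crop x 188–272 (centre 230), with the nose tip at 238 and the base arm centre at 235. That is nearly aligned, so I'll quantify what's left.

```bash
python3 - <<'E'
from h import *
L=lambda f:pickle.load(open('pics/%s.pkl'%f,'rb'))
t,b,w=L('top9'),L('side9'),L('wrist9');C=np.array([.5665,-.0051])
an=lambda X:np.degrees(np.arctan2(X[1]-C[1],X[0]-C[0])).round(2)
g=cv2.cvtColor(t['img'],cv2.COLOR_RGB2GRAY).astype(float)
# dark tab row: weighted centre; dark flanks of the post -> nose midline
for nm,f in(('now','top9'),('before','top8')):
    g=cv2.cvtColor(L(f)['img'],cv2.COLOR_RGB2GRAY).astype(float)
    print(nm,'row129',g[128:131,316:342].mean(0).round().astype(int)); 
    print('   row121',g[119:123,316:342].mean(0).round().astype(int))
for x in(327.9,328.75,329.3):print('tab',x,an(onz(t,(x,129.2),.064)))
for x in(329.5,329.9):print('nose',x,an(onz(t,(x,124.5),.078)))
print('base arm',an(onz(t,(300+235/8,132),.02)),an(onz(t,(300+235/8,132),.01)))
# side: angle of tab edge midpoint vs nose tip
for n,u,z in(('tab',(370+(572)/8-50+0,165+190/8),.066),('nose',(370+(585-400)/8,165+155/8),.078)):print(n,u,onz(b,u,z))
X=lambda a,r,z:[C[0]+r*np.cos(np.radians(a)),C[1]+r*np.sin(np.radians(a)),z]
for a in(-3,-4,-5):print(a,(proj(b,X(a,.176,.066))-[370,165])*8+[400,0])
E
```

```text
now row129 [111 110 108 109 121 146 151 129 101  85  82  81  81  80  78  79  82 103
 137 153 148 127 109 105 105 108]
   row121 [115 115 115 116 118 130 145 144 119  85  64  75 102 122 124 111  86  72
  88 116 134 134 124 119 119 120]
before row129 [112 113 111 107  95  87  85  83  82  80  83  85  82  86 111 143 158 159
 160 160 150 128 110 107 108 109]
   row121 [118 117 116 116 120 131 146 145 120  86  66  76 103 122 126 112  87  72
  88 117 135 136 124 119 120 121]
tab 327.9 -2.64
tab 328.75 -3.43
tab 329.3 -3.94
nose 329.5 -3.67
nose 329.9 -4.02
base arm -4.45 -4.49
tab (391.5, 188.75) [ 0.74207494 -0.01570991  0.066     ]
nose (393.125, 184.375) [ 0.74775901 -0.01286335  0.078     ]
-3 [570.19564983 187.38352475]
-4 [574.66796392 192.92852065]
-5 [579.02147388 198.5339991 ]
```

```bash
python3 - <<'E'
from h import *
t=snap('top','top10')['img'];p=cv2.imread('pics/top9.png')[:,:,::-1];z=cv2.imread('pics/top0.png')[:,:,::-1]
d=lambda a,b,x,y:np.abs(a[y-22:y+22,x-22:x+22].astype(int)-b[y-22:y+22,x-22:x+22]).mean().round(1)
print('tab still',d(t,p,330,130),'lid',d(t,z,440,145),'open',d(t,z,453,240),'roll',d(t,z,201,142),'spare',d(t,z,186,285),monitor.observe()['t'],monitor.observe()['ft_force'])
E
```

```text
tab still 1.1 lid 3.1 open 2.7 roll 2.9 spare 31.3 28.95 [-0.89942085 -0.0591742  -0.34387235]
```

```bash
python3 -c "
from rig import ticket
print(ticket.job_done())"
```

```text
the job is handed in; nothing more can be done
None
```

The job is handed in at about 29 s: by image timing and model the deck held 17.5–18.5 turns per minute for over 7 s, then stopped, after a 2.5° clockwise nudge, with the tab about 0.6° (2 mm) from the pointer and the gripper let go and clear; the lid, open tin and roll are unmoved, the spare tin could not be confirmed by image comparison (arm shadow, I think, and the arm only passed well above it), and I viewed 12 pictures, over the limit of 10.

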